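Put the microscope objectives away in their caddy

TASK

Put the four silver microscope objectives away in the caddy: each one goes into the cup of the same colour as its ring, standing upright, nose up, with its foot fully down on the cup's floor. Set the lenses down, do not drop them, and leave the two black objectives standing where they are.

Things in the scene. Friction and masses are not known exactly. Their poses are not given: they have to be found in the camera images.
- obj_red: Silver microscope objective, round, standing nose up: foot (thread) diameter 29, 5 mm high; straight barrel diameter 34 from 5 to 48 mm height (grip here, any yaw); red conical ring, seen from above, up to 53 mm; nose up to 62 mm; a red stripe round the barrel's top. To be put in the red cup. Origin: centre of the underside, z up through the nose. About 130 g.
- obj_yellow: Silver microscope objective, round, standing nose up: foot (thread) diameter 29, 5 mm high; straight barrel diameter 34 from 5 to 48 mm height (grip here, any yaw); yellow conical ring, seen from above, up to 53 mm; nose up to 62 mm; a yellow stripe round the barrel's top. To be put in the yellow cup. Origin: centre of the underside, z up through the nose. About 130 g.
- obj_green: Silver microscope objective, round, standing nose up: foot (thread) diameter 29, 5 mm high; straight barrel diameter 34 from 5 to 48 mm height (grip here, any yaw); green conical ring, seen from above, up to 53 mm; nose up to 62 mm; a green stripe round the barrel's top. To be put in the green cup. Origin: centre of the underside, z up through the nose. About 130 g.
- obj_blue: Silver microscope objective, round, standing nose up: foot (thread) diameter 29, 5 mm high; straight barrel diameter 34 from 5 to 48 mm height (grip here, any yaw); blue conical ring, seen from above, up to 53 mm; nose up to 62 mm; a blue stripe round the barrel's top. To be put in the blue cup. Origin: centre of the underside, z up through the nose. About 130 g.
- cup_red: Square red cup, black floor, one of four (80 mm apart, 2 x 2, order varies) in the grey caddy, a 178 x 178 mm tray with a 16 mm high rim; all fixed. Outside 62 x 62, inside 50 x 50 mm, sides along x and y. Origin: centre of the underside, 4 mm above the bench; inner floor 6 mm, rim 16 mm above it (10 mm deep).
- cup_yellow: Square yellow cup, black floor, one of four (80 mm apart, 2 x 2, order varies) in the grey caddy, a 178 x 178 mm tray with a 16 mm high rim; all fixed. Outside 62 x 62, inside 50 x 50 mm, sides along x and y. Origin: centre of the underside, 4 mm above the bench; inner floor 6 mm, rim 16 mm above it (10 mm deep).
- cup_green: Square green cup, black floor, one of four (80 mm apart, 2 x 2, order varies) in the grey caddy, a 178 x 178 mm tray with a 16 mm high rim; all fixed. Outside 62 x 62, inside 50 x 50 mm, sides along x and y. Origin: centre of the underside, 4 mm above the bench; inner floor 6 mm, rim 16 mm above it (10 mm deep).
- cup_blue: Square blue cup, black floor, one of four (80 mm apart, 2 x 2, order varies) in the grey caddy, a 178 x 178 mm tray with a 16 mm high rim; all fixed. Outside 62 x 62, inside 50 x 50 mm, sides along x and y. Origin: centre of the underside, 4 mm above the bench; inner floor 6 mm, rim 16 mm above it (10 mm deep).
- black_red: Look-alike to leave alone: black microscope objective, round, standing nose up: foot (thread) diameter 29, 5 mm high; straight barrel diameter 34 from 5 to 48 mm height (grip here, any yaw); red conical ring, seen from above, up to 53 mm; nose up to 62 mm; a red stripe round the barrel's top. Origin: centre of the underside, z up through the nose. About 130 g.
- black_blue: Look-alike to leave alone: black microscope objective, round, standing nose up: foot (thread) diameter 29, 5 mm high; straight barrel diameter 34 from 5 to 48 mm height (grip here, any yaw); blue conical ring, seen from above, up to 53 mm; nose up to 62 mm; a blue stripe round the barrel's top. Origin: centre of the underside, z up through the nose. About 130 g.

How it is judged:
By the outcome, as a careful person would: the job done as asked, in the order asked, and still so for the second after the job is handed in, with the robot touching nothing.
It also fails if it takes over 96 s, if anything falls off the work surface, if the arm or the gripper's body presses on something with over 40 N, if the wrist force passes 120 N, or if a joint passes its speed limit or range.

ROBOT

A 6-joint arm with a two-finger parallel gripper is mounted at the origin on the work surface. World frame = base frame: x ahead of the robot, y to its left, z up, the work surface at z = 0. Lengths are in m, angles in degrees, forces in N, time in s.
With the tool pointing down it reaches from about 0.4 to 0.825 m from the base axis. Payload 7 kg.
Tool frame: the origin (TCP) lies on the centre line of the jaws, within the pads' length; the fingertips stand 11 mm ahead of it and the grasp point (between the pads) lies 8 mm behind it; z points along the fingers, y is the direction in which the jaws open and shut (so a half turn about z gives the same grasp; the last joint's range is limited). The gripper opens to 88 mm and grips with 3 to 60 N. Pads are 19 mm wide; open, the fingers measure 130 mm over their backs; the gripper's body (78 mm by 193 mm) begins 47 mm behind the grasp point.
Start: joints at [-51.217, 20.546, 0.682, 0, -70.136, -16.507], TCP at [0.256, -0.625, 0.213] pointing down, gripper open.
Joint ranges: [-176.03, 176.03], [-82.01, 121.73], [-58.28, 71.71], [-173.87, 95.51], [-174.79, -0.11], [-173.66, 173.66]. Speed limits (degrees/s): [136.94, 136.94, 172.46, 180, 180, 180].

INTERFACE

Orientations are given as [roll, pitch, yaw] about the fixed x, y, z axes, in that order (R = Rz(yaw) Ry(pitch) Rx(roll)).
In Python, from plant import ctrl, cams, order gives the robot as it stands.
- The arm moves only by the tool jog_arm, never from a script. Its argument "motion" is a list of rows, each an object with "offset": the shift along the tool's x, y, z in mm, a list of three; "roll": the turn about the tool's z in rad; "hand": the finger opening in mm, from 0 to 87.6. A call has 1 to 20 rows; each row is the pose to reach, as a shift and turn from the pose commanded when the call began, along the tool's axes at that moment; what a row does not reach only later rows make up. A row lasts 1/12 s, in which the tool goes at most 41.7 mm and 7.16 degrees, less where a joint would pass 70% of its speed; a pose out of reach is approached as far as the arm can. A call with a gripper value outside its range is refused whole. The fingers move at their own pace and stop on an object; the grip force is fixed at half the most. Time passes only in rows, so rows that repeat a pose let the fingers close. It gives the time, the measured TCP pose, the force and the opening at its end, in the units of the state.
- ctrl.get_obs(): the state, without advancing time (a new reading comes with each control period).
- cams.snapshot(name): name is "scene" or "top" or "wrist"; returns a dict with "img" (400x640x3 uint8, red, green, blue), "K" (3x3 intrinsics, pixels), "cam_to_world" (4x4, takes a point from camera to world coordinates); the wrist camera has in their place "T_tool_cam" (4x4, takes a point from camera to tool coordinates, whose origin is the TCP and whose axes are the flange's). Camera axes: x right, y down, z forward; pixel columns grow to the right and rows downward; lengths in m; the calibration is good to about 2 mm. The wrist camera is an equidistant fisheye: a pixel r from the principal point sees the ray r / f radians off the axis. A picture is of the moment at which its call begins: read the wrist's pose just before it. There is no depth.
- order.close_job(): hands the job in, once; it reports no verdict.
The state is a dict: "clock": time; "joint_pos": joint angles; "qvel": joint speeds; "tau": joint torques, N m; "tool_pos": TCP position; "orientation": TCP orientation; "force": force on the tool from outside, world axes, zero at the start; "moment": the same for the moment, N m; "opening": finger opening in m.
Only numpy, scipy, OpenCV 4.12 (cv2) and the standard library are available. Lean on these libraries where they do the work, as an engineer would, in place of code of your own. Each camera call takes 0.05 s, during which the arm holds its last target. There are 200 camera calls.

## Working session

There is one attempt and no reset: what is moved stays moved. The work goes in short steps, Python scripts to look and compute and a tool call to move; the robot and the scene stay as the last step left them, time stands still between calls to the robot, and variables do not carry over. Pictures are saved under pics/ and viewed, about 12 in all and at most 16, crops included, and the job is handed in when it is done.

Besides the shell and the picture viewer there is one more tool, called after "Call:" as name(argument=value, ...) on one line, values as JSON. jog_arm: Moves the arm, as the interface text tells. Its arguments: {"type":"object","properties":{"motion":{"type":"array"}},"required":["motion"]}

```bash
mkdir -p pics
python3 - <<'E'
from plant import ctrl,cams,order
import cv2,numpy as np
np.set_printoptions(precision=4,suppress=True)
o=ctrl.get_obs();print({k:np.round(o[k],4) for k in('clock','tool_pos','orientation','opening','force')})
for n in('top','scene'):
    s=cams.snapshot(n);cv2.imwrite(f'pics/{n}0.png',s['img'][:,:,::-1]);print(n,s['K'],s['cam_to_world'])
E
```

```text
{'clock': np.float64(0.0), 'tool_pos': array([ 0.2557, -0.6242,  0.2123]), 'orientation': array([ 179.9053,   -0.0071, -157.7299]), 'opening': np.float64(0.0878), 'force': array([ 0.4656, -0.5017,  0.6277])}
top [[460.2548   0.     313.2615]
 [  0.     460.2548 203.4462]
 [  0.       0.       1.    ]] [[-0.0168 -0.9926  0.1199  0.4062]
 [-0.9999  0.0167 -0.0015 -0.0166]
 [-0.0005 -0.1199 -0.9928  1.0894]
 [ 0.      0.      0.      1.    ]]
scene [[380.1808   0.     326.4754]
 [  0.     380.1808 199.7826]
 [  0.       0.       1.    ]] [[-0.193   0.7976 -0.5715  1.0161]
 [ 0.9811  0.1637 -0.1028  0.0688]
 [ 0.0116 -0.5806 -0.8141  0.7518]
 [ 0.      0.      0.      1.    ]]
```

View pics/top0.png

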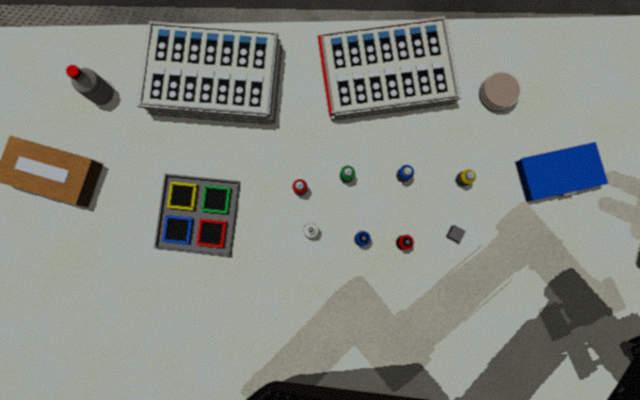

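View pics/scene0.png

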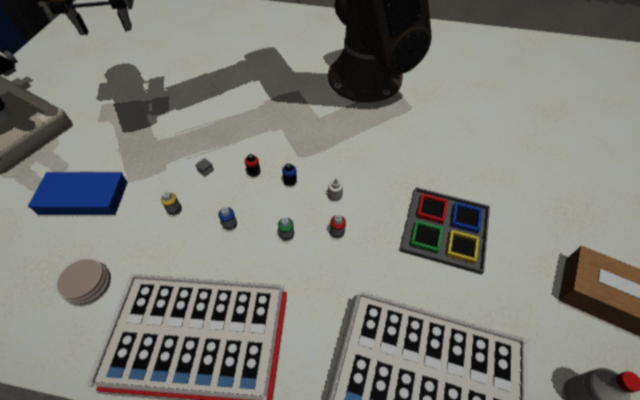

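The top view shows ringed lenses at red (300,187), green (348,174), blue (406,173) and yellow (467,177). The black ones look to be blue (363,239) and red (405,242), with a white-ringed one at (311,231). The cups are yellow (182,195), green (216,199), blue (178,230) and red (212,233). Next I measure these and zoom in to check silver against black.

```bash
cat > h.py <<'E'
import cv2,numpy as np
from plant import ctrl,cams,order
np.set_printoptions(precision=1,suppress=True)
def cast(s,uv,z):
    T=s['cam_to_world'];d=T[:3,:3]@np.linalg.inv(s['K'])@[uv[0],uv[1],1]
    return T[:3,3]+d*(z-T[2,3])/d[2]
R={'red':[(0,8),(172,180)],'yellow':[(20,35)],'green':[(45,85)],'blue':[(100,130)]}
def blobs(img,roi,amin=8):
    h=cv2.cvtColor(img,cv2.COLOR_RGB2HSV);out=[]
    for c,rs in R.items():
        m=sum(cv2.inRange(h,(a,110,60),(b,255,255)) for a,b in rs).astype(np.uint8)
        k=np.zeros_like(m);x0,y0,x1,y1=roi;k[y0:y1,x0:x1]=m[y0:y1,x0:x1]
        n,_,st,ce=cv2.connectedComponentsWithStats(k)
        out+=[(c,ce[i],st[i]) for i in range(1,n) if st[i,4]>=amin]
    return out
E
python3 - <<'E'
from h import *
for n,roi in(('top',(150,150,500,260)),('scene',(150,145,495,275))):
    s=cams.snapshot(n)
    for c,ce,st in blobs(s['img'],roi):
        box=st[:2]+(st[2:4]-1)/2
        cup=st[2]>20
        print(n,c,ce,st,'cup' if cup else 'obj',1e3*cast(s,box if cup else ce,.020 if cup else .050)[:2])
    if n=='top':
        a=cv2.resize(s['img'][155:260,285:485],None,fx=4,fy=4,interpolation=cv2.INTER_CUBIC);cv2.imwrite('pics/crop.png',a[:,:,::-1])
w=cams.snapshot('wrist');print(w['K'],w['T_tool_cam'])
E
```

```text
top red [299.7 186.8] [293 179  14  15 106] obj [570.6  12.3]
top red [211.6 233. ] [196 218  31  30 365] cup [471.4 220.4]
top red [405.4 242.2] [399 235  15  15 126] obj [ 440.5 -224.1]
top yellow [466.5 176.7] [460 169  16  15 118] obj [ 587.5 -370.2]
top yellow [181.8 195.9] [167 181  30  30 365] cup [559.4 290.5]
top green [346.8 173.5] [341 166  14  14  82] obj [599.5 -96.2]
top green [215.7 199.4] [201 185  30  29 322] cup [549.7 210.6]
top blue [405.2 172.5] [398 165  16  14  99] obj [ 599.6 -230.1]
top blue [177.3 229.5] [162 215  31  30 355] cup [479.7 299.5]
top blue [362.  238.6] [355 232  15  14 114] obj [ 450.  -126.8]
scene red [251.5 161.9] [245 157  13   9  71] obj [ 448.8 -220.5]
scene red [432.2 207.2] [417 193  31  30 338] cup [474.4 222.6]
scene red [337.4 224. ] [330 217  16  13  99] obj [582.   15.9]
scene yellow [168.8 200.5] [161 193  15  13  99] obj [ 596.8 -367.1]
scene yellow [462.5 247.1] [447 230  32  34 452] cup [565.5 291.6]
scene green [285.8 226.8] [279 221  14  10  74] obj [611.1 -92. ]
scene green [426.6 235.8] [411 221  32  30 263] cup [553.3 213.1]
scene blue [289.2 171.4] [283 167  13   9  69] obj [ 459.4 -123.3]
scene blue [466.8 215.8] [452 202  30  29 291] cup [482.4 301.6]
scene blue [226.3 215.9] [219 209  15  12  86] obj [ 610.1 -226.7]
[[309.7   0.  318.3]
 [  0.  309.7 194.2]
 [  0.    0.    1. ]] [[ 0.  -1.  -0.3  0.1]
 [ 1.   0.   0.  -0. ]
 [-0.  -0.3  1.  -0.2]
 [ 0.   0.   0.   1. ]]
```

View pics/crop.png

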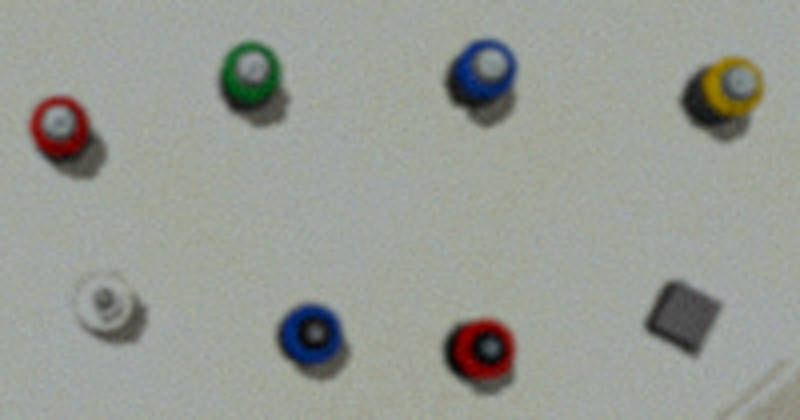

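The crop shows the upper row of four has silver noses: red (300,187), green (347,174), blue (405,173) and yellow (467,177). The lower blue and red ones have black noses, and the white-ringed one is a distractor. The two views see the near side of the rings from opposite sides, so I average them and refine from the wrist camera. I'll start with yellow.

```bash
cat >> h.py <<'E'
from scipy.spatial.transform import Rotation as Ro
def go(p,yaw=None):
    """shift (mm, tool axes) and roll (rad) to a world point in mm"""
    o=ctrl.get_obs();r=Ro.from_euler('xyz',o['orientation'],degrees=True)
    d=r.inv().apply(np.array(p)-1e3*np.array(o['tool_pos']))
    a=0 if yaw is None else -np.deg2rad((yaw-o['orientation'][2]+180)%360-180)
    print('go',p,'->',d.round(1),'roll',round(a,3));return d
def wrist(zr=.051,save=None):
    """colour blobs in wrist view, cast on plane zr"""
    o=ctrl.get_obs();s=cams.snapshot('wrist');K=s['K']
    T=np.eye(4);T[:3,:3]=Ro.from_euler('xyz',o['orientation'],degrees=True).as_matrix();T[:3,3]=o['tool_pos']
    T=T@s['T_tool_cam']
    if save: cv2.imwrite(save,s['img'][:,:,::-1])
    for c,ce,st in blobs(s['img'],(0,0,640,400),40):
        b=st[:2]+(st[2:4]-1)/2
        w=[]
        for uv in(ce,b):
            v=(uv-K[:2,2])/K[0,0];r=np.hypot(*v)
            d=T[:3,:3]@np.r_[v/r*np.sin(r),np.cos(r)]
            w.append(1e3*(T[:3,3]+d*(zr-T[2,3])/d[2])[:2])
        print(c,ce,st[2:],'centroid',w[0],'box',w[1])
    print('cam',T[:3,3]*1e3,'axis',T[:3,2].round(2))
E
python3 - <<'E'
from h import *
go((592,-368,130),180); go((592,-368,130))
E
```

```text
go (592, -368, 130) -> [-408.4  109.7   82.8] roll 0.389
go (592, -368, 130) -> [-408.4  109.7   82.8] roll 0
```

Call:
jog_arm(motion=[{"offset": [-15, 4, 0], "roll": 0.0, "hand": 87}, {"offset": [-45, 12, 5], "roll": 0.05, "hand": 87}, {"offset": [-80, 22, 12], "roll": 0.1, "hand": 87}, {"offset": [-120, 32, 20], "roll": 0.15, "hand": 87}, {"offset": [-160, 43, 30], "roll": 0.2, "hand": 87}, {"offset": [-200, 54, 40], "roll": 0.25, "hand": 87}, {"offset": [-240, 65, 50], "roll": 0.3, "hand": 87}, {"offset": [-280, 75, 60], "roll": 0.35, "hand": 87}, {"offset": [-320, 86, 70], "roll": 0.389, "hand": 87}, {"offset": [-360, 97, 78], "roll": 0.389, "hand": 87}, {"offset": [-390, 105, 82], "roll": 0.389, "hand": 87}, {"offset": [-408, 110, 83], "roll": 0.389, "hand": 87}, {"offset": [-408, 110, 83], "roll": 0.389, "hand": 87}, {"offset": [-408, 110, 83], "roll": 0.389, "hand": 87}, {"offset": [-408, 110, 83], "roll": 0.389, "hand": 87}])

```text
clock: 1.5
tool_pos: [0.5915, -0.368, 0.1303]
orientation: [180.0, -0.0, -180.0]
force: [-0.6, 0.3, -0.8]
opening: 0.0871
```

Run:
```python
from h import *
o=ctrl.get_obs();print(o['clock'],o['tool_pos'],o['orientation'],o['force'])
print(np.round(1e3*np.array(o['tool_pos']),1))
wrist(save='pics/w1.png');go((592,-368,27),180)
```

```text
1.5 [ 0.6 -0.4  0.1] [ 180.   -0. -180.] [-0.6  0.3 -0.8]
[ 591.5 -368.   130.3]
red [477.   35.5] [ 33  36 497] centroid [ 444.9 -231.8] box [ 443.4 -228.7]
red [617.5 181.4] [ 15  27 165] centroid [571.5   3.7] box [570.9   7.4]
yellow [312.7 190.8] [ 40  40 723] centroid [ 585.4 -373.1] box [ 586.8 -373.3]
green [559.8 204.3] [ 21  28 220] centroid [ 599.8 -105.8] box [ 601.2 -101.6]
blue [555.7  63.4] [ 21  33 295] centroid [ 454.1 -136.3] box [ 453. -133.]
blue [116.6 193.2] [  141   114 10273] centroid [ 587.4 -567.3] box [ 583.6 -568.5]
blue [183.9 199.9] [ 19  52 273] centroid [ 593.8 -490.3] box [ 590.6 -489.7]
blue [459.6 202.6] [ 29  33 294] centroid [ 596.4 -238.7] box [ 600.7 -235.4]
cam [ 509.2 -368.7  300.3] axis [ 0.3  0.  -0.9]
go (592, -368, 27) -> [ -0.8   0.5 103.5] roll -0.001
```

View pics/w1.png

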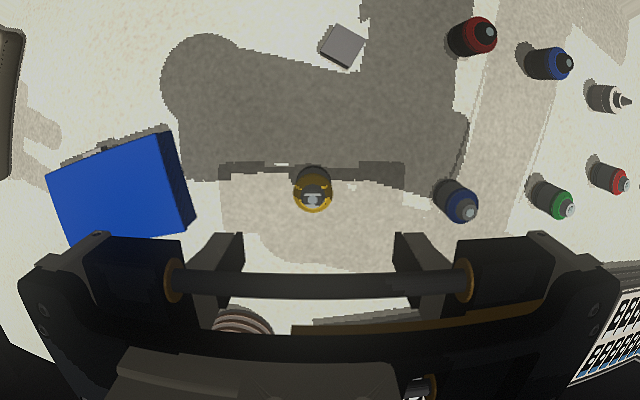

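The wrist view shows yellow at (313,190), centred between the fingertips (240 and 400), with silver and black ones as expected. My estimate is (590,-370). I'll go down to TCP z 27 mm (grasp height 35 mm) and close.

Call:
jog_arm(motion=[{"offset": [2, -2, 15], "roll": 0, "hand": 87}, {"offset": [2, -2, 45], "roll": 0, "hand": 87}, {"offset": [2, -2, 75], "roll": 0, "hand": 87}, {"offset": [2, -2, 95], "roll": 0, "hand": 87}, {"offset": [2, -2, 103], "roll": 0, "hand": 87}, {"offset": [2, -2, 103], "roll": 0, "hand": 70}, {"offset": [2, -2, 103], "roll": 0, "hand": 50}, {"offset": [2, -2, 103], "roll": 0, "hand": 40}, {"offset": [2, -2, 103], "roll": 0, "hand": 28}, {"offset": [2, -2, 103], "roll": 0, "hand": 28}, {"offset": [2, -2, 103], "roll": 0, "hand": 28}, {"offset": [2, -2, 103], "roll": 0, "hand": 28}, {"offset": [2, -2, 103], "roll": 0, "hand": 28}, {"offset": [2, -2, 103], "roll": 0, "hand": 28}, {"offset": [2, -2, 103], "roll": 0, "hand": 28}, {"offset": [2, -2, 103], "roll": 0, "hand": 28}])

```text
clock: 2.88
tool_pos: [0.5899, -0.3704, 0.0276]
orientation: [-180.0, 0.0, 180.0]
force: [-0.4, -0.4, 1.8]
opening: 0.0325
```

Run:
```python
from h import *
o=ctrl.get_obs();print(np.round(1e3*np.array(o['tool_pos']),1),o['opening']*1e3)
go((562,291,120))
```

```text
[ 589.9 -370.4   27.6] 32.45999798153513
go (562, 291, 120) -> [ 28.  661.3 -92.7] roll 0
```

Call:
jog_arm(motion=[{"offset": [0, 0, -8], "roll": 0, "hand": 28}, {"offset": [0, 0, -25], "roll": 0, "hand": 28}, {"offset": [0, 0, -50], "roll": 0, "hand": 28}, {"offset": [0, 0, -75], "roll": 0, "hand": 28}, {"offset": [0, 3, -90], "roll": 0, "hand": 28}, {"offset": [0, 12, -95], "roll": 0, "hand": 28}, {"offset": [1, 30, -95], "roll": 0, "hand": 28}, {"offset": [2, 55, -95], "roll": 0, "hand": 28}, {"offset": [4, 85, -95], "roll": 0, "hand": 28}, {"offset": [5, 115, -95], "roll": 0, "hand": 28}, {"offset": [6, 145, -95], "roll": 0, "hand": 28}, {"offset": [8, 175, -95], "roll": 0, "hand": 28}, {"offset": [9, 205, -95], "roll": 0, "hand": 28}, {"offset": [10, 235, -95], "roll": 0, "hand": 28}, {"offset": [11, 265, -95], "roll": 0, "hand": 28}, {"offset": [13, 295, -95], "roll": 0, "hand": 28}, {"offset": [14, 325, -95], "roll": 0, "hand": 28}, {"offset": [15, 350, -95], "roll": 0, "hand": 28}, {"offset": [16, 365, -95], "roll": 0, "hand": 28}, {"offset": [16, 371, -95], "roll": 0, "hand": 28}])

```text
clock: 4.55
tool_pos: [0.5726, 0.0034, 0.1215]
orientation: [180.0, -0.1, -179.9]
force: [0.4, 0.4, -1.8]
opening: 0.0329
```

Call:
jog_arm(motion=[{"offset": [0, 8, 0], "roll": 0, "hand": 28}, {"offset": [1, 25, 0], "roll": 0, "hand": 28}, {"offset": [3, 50, 0], "roll": 0, "hand": 28}, {"offset": [4, 80, 0], "roll": 0, "hand": 28}, {"offset": [5, 110, 0], "roll": 0, "hand": 28}, {"offset": [6, 140, 0], "roll": 0, "hand": 28}, {"offset": [7, 170, 0], "roll": 0, "hand": 28}, {"offset": [8, 200, 0], "roll": 0, "hand": 28}, {"offset": [9, 230, 0], "roll": 0, "hand": 28}, {"offset": [10, 260, 0], "roll": 0, "hand": 28}, {"offset": [11, 278, 0], "roll": 0, "hand": 28}, {"offset": [12, 288, 0], "roll": 0, "hand": 28}, {"offset": [12, 290, 0], "roll": 0, "hand": 28}, {"offset": [12, 290, 0], "roll": 0, "hand": 28}])

```text
clock: 5.72
tool_pos: [0.5615, 0.2905, 0.1218]
orientation: [-180.0, -0.0, -180.0]
force: [0.2, 0.5, -0.6]
opening: 0.0328
```

Run:
```python
from h import *
o=ctrl.get_obs();print(np.round(1e3*np.array(o['tool_pos']),1),o['opening']*1e3)
wrist(.02,save='pics/w2.png')
```

```text
[561.5 290.5 121.8] 32.77855752240413
red [244.4  92.5] [  75   72 1727] centroid [471.9 225.2] box [472.8 225.7]
red [ 71.7 206.6] [ 24  30 329] centroid [581.2  -6. ] box [582.5 -10.7]
yellow [323.2 177.9] [  74   74 1551] centroid [550.  294.6] box [558.1 294. ]
yellow [317.4 241.9] [  60   54 1583] centroid [614.3 289.3] box [619.4 290.4]
green [238.  177.7] [  66   71 1303] centroid [549.5 215.7] box [549.8 216.2]
green [ 24.4 227.4] [ 17  24 146] centroid [ 615.5 -131. ] box [ 615.8 -132.3]
blue [331.4 100. ] [  78   77 1749] centroid [480.  301.4] box [480.9 302.4]
cam [479.4 289.9 291.8] axis [ 0.3  0.  -0.9]
```

View pics/w2.png

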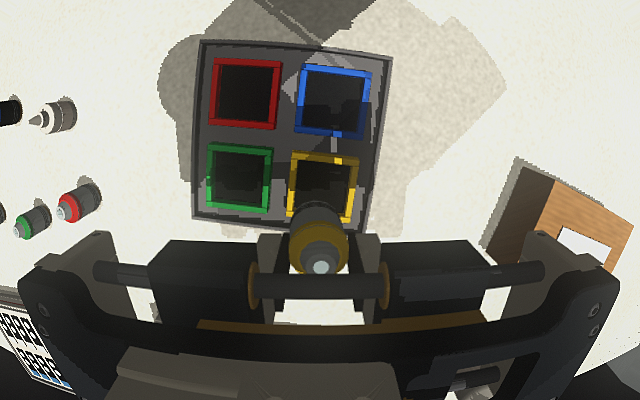

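Yellow is held upright over its cup at about (322,185). The wrist-cast cup centres agree with the other views to within about 3 mm. I'll lower it: the foot should meet the floor at TCP z 37.6 mm.

Call:
jog_arm(motion=[{"offset": [0, 1.5, 10], "roll": 0, "hand": 28}, {"offset": [0, 1.5, 30], "roll": 0, "hand": 28}, {"offset": [0, 1.5, 50], "roll": 0, "hand": 28}, {"offset": [0, 1.5, 65], "roll": 0, "hand": 28}, {"offset": [0, 1.5, 73], "roll": 0, "hand": 28}, {"offset": [0, 1.5, 77], "roll": 0, "hand": 28}, {"offset": [0, 1.5, 80], "roll": 0, "hand": 28}, {"offset": [0, 1.5, 82], "roll": 0, "hand": 28}, {"offset": [0, 1.5, 83], "roll": 0, "hand": 28}, {"offset": [0, 1.5, 84], "roll": 0, "hand": 28}, {"offset": [0, 1.5, 84], "roll": 0, "hand": 28}, {"offset": [0, 1.5, 84], "roll": 0, "hand": 28}])

```text
clock: 6.77
tool_pos: [0.562, 0.2926, 0.0387]
orientation: [180.0, 0.0, 180.0]
force: [0.4, 0.0, -1.8]
opening: 0.0327
```

Run:
```python
from h import *
o=ctrl.get_obs();print(np.round(1e3*np.array(o['tool_pos']),2),o['opening']*1e3,o['force'])
wrist(.06,save='pics/w3.png')
```

```text
[562.  292.6  38.7] 32.69373796013632 [ 0.4  0.  -1.8]
red [212.4  91.1] [ 101  100 3899] centroid [474.  240.3] box [474.8 241.1]
red [ 18.  236.1] [ 26  36 438] centroid [562.8  47. ] box [563.4  44. ]
red [ 48.6 364.1] [ 80  67 503] centroid [728.3 -12.4] box [742.5 -41.1]
yellow [321.8 192.5] [ 100   69 2374] centroid [526.  293.9] box [531.1 294.3]
yellow [317.8 242.2] [  60   54 1630] centroid [553.8 291.9] box [556.4 292.2]
green [205.9 191.9] [  86   80 1708] centroid [525.7 233.1] box [531.  232.8]
blue [334.5 100.6] [ 111  110 3529] centroid [480.5 299.8] box [480.9 300. ]
cam [479.6 291.8 208.6] axis [ 0.3  0.  -0.9]
```

View pics/w3.png

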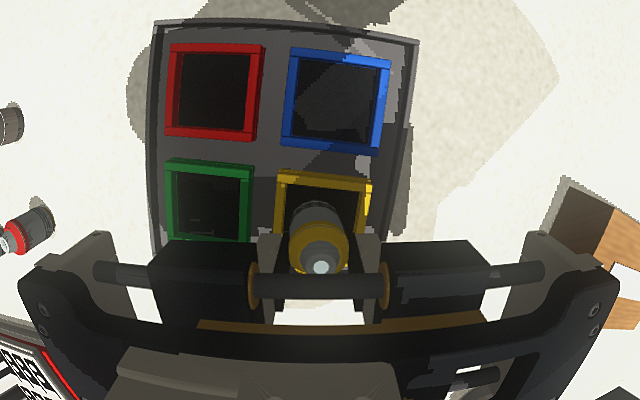

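Yellow is inside its cup, clear of the walls, with the foot about 1 mm above the floor and no contact force yet. I'll feel for the floor in small steps.

Call:
jog_arm(motion=[{"offset": [0, 0, 0.4], "roll": 0, "hand": 28}, {"offset": [0, 0, 0.8], "roll": 0, "hand": 28}, {"offset": [0, 0, 1.1], "roll": 0, "hand": 28}, {"offset": [0, 0, 1.1], "roll": 0, "hand": 28}, {"offset": [0, 0, 1.1], "roll": 0, "hand": 28}])

```text
clock: 7.23
tool_pos: [0.5621, 0.2925, 0.0375]
orientation: [180.0, 0.0, 180.0]
force: [-0.6, 0.1, 0.6]
opening: 0.0325
```

Call:
jog_arm(motion=[{"offset": [0, 0, 0.3], "roll": 0, "hand": 28}, {"offset": [0, 0, 0.5], "roll": 0, "hand": 28}, {"offset": [0, 0, 0.5], "roll": 0, "hand": 28}, {"offset": [0, 0, 0.5], "roll": 0, "hand": 28}])

```text
clock: 7.57
tool_pos: [0.5623, 0.2925, 0.0374]
orientation: [180.0, 0.1, -180.0]
force: [0.0, -0.9, 5.5]
opening: 0.0326
```

Contact is confirmed at 5.5 N. I'll release to 56 mm, rise, and go above silver red.

Call:
jog_arm(motion=[{"offset": [0, 0, 0], "roll": 0, "hand": 45}, {"offset": [0, 0, 0], "roll": 0, "hand": 56}, {"offset": [0, 0, 0], "roll": 0, "hand": 56}, {"offset": [0, 0, 0], "roll": 0, "hand": 56}, {"offset": [0, 0, -8], "roll": 0, "hand": 56}, {"offset": [0, 0, -25], "roll": 0, "hand": 56}, {"offset": [0, 0, -50], "roll": 0, "hand": 56}, {"offset": [0, 0, -75], "roll": 0, "hand": 56}, {"offset": [0, -10, -85], "roll": 0, "hand": 87}, {"offset": [0, -35, -85], "roll": 0, "hand": 87}, {"offset": [-3, -70, -85], "roll": 0, "hand": 87}, {"offset": [-4, -105, -85], "roll": 0, "hand": 87}, {"offset": [-6, -140, -85], "roll": 0, "hand": 87}, {"offset": [-8, -175, -85], "roll": 0, "hand": 87}, {"offset": [-10, -210, -85], "roll": 0, "hand": 87}, {"offset": [-12, -245, -85], "roll": 0, "hand": 87}, {"offset": [-13, -268, -85], "roll": 0, "hand": 87}, {"offset": [-13, -280, -85], "roll": 0, "hand": 87}, {"offset": [-13, -280, -85], "roll": 0, "hand": 87}, {"offset": [-13, -280, -85], "roll": 0, "hand": 87}])

```text
clock: 9.23
tool_pos: [0.5748, 0.0119, 0.1219]
orientation: [180.0, 0.0, 179.9]
force: [0.1, 0.1, -0.3]
opening: 0.087
```

Run:
```python
from h import *
o=ctrl.get_obs();print(np.round(1e3*np.array(o['tool_pos']),2),o['opening']*1e3,o['force'])
wrist(.051,save='pics/w4.png')
s=cams.snapshot('scene');a=cv2.resize(s['img'][150:300,260:500],(768,480));b=cv2.imread('pics/w4.png')
cv2.imwrite('pics/s4.png',a[:,:,::-1])
```

```text
[574.8  11.9 121.9] 87.04124627212042 [ 0.1  0.1 -0.3]
red [80.3 68.8] [ 26  34 418] centroid [ 444.6 -212.8] box [ 443.8 -215.4]
red [522.9  92.1] [  52   72 1019] centroid [473.8 194. ] box [473.1 194.8]
red [321.4 194.3] [ 41  40 725] centroid [569.1  14.2] box [571.   14.6]
red [634.2 369.6] [ 13  17 135] centroid [1043.1  823.3] box [1041.   814.5]
yellow [563.9 180.1] [ 54  58 944] centroid [554.1 264.2] box [550.3 262.5]
yellow [537.5 178.2] [10 35 40] centroid [553.1 224.2] box [551.8 223.9]
green [509.4 166.6] [ 56  65 890] centroid [542.8 186. ] box [542.2 187.2]
green [201.6 222.8] [ 34  33 369] centroid [595.5 -91.9] box [600.5 -92.7]
blue [159.5  61. ] [ 32  37 453] centroid [ 452.9 -120. ] box [ 452.3 -124. ]
blue [572.5 111.2] [ 40  65 636] centroid [482.9 263.9] box [481.5 265.4]
blue [ 92.2 217.9] [ 23  23 217] centroid [ 594.4 -221.8] box [ 595.7 -224.1]
cam [492.4  11.4 291.8] axis [ 0.3  0.  -0.9]
```

View pics/s4.png

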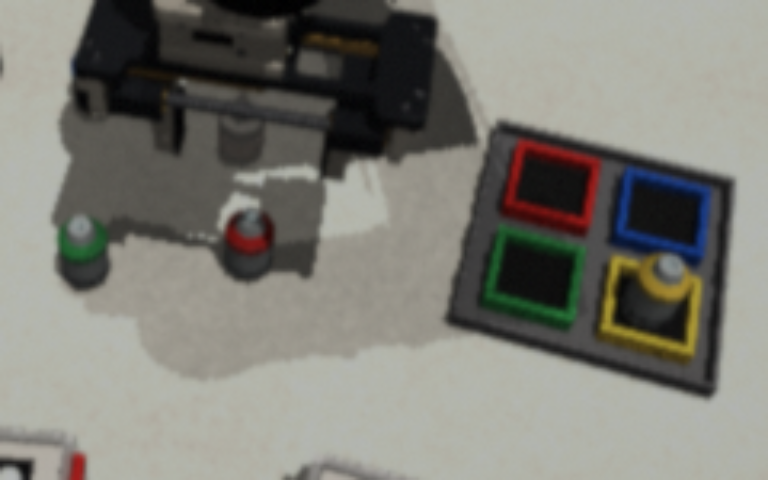

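Yellow stands upright in its cup, around (655,290) in the crop. Red is at about (574,14), close to the TCP. I'll pick it now.

Call:
jog_arm(motion=[{"offset": [1, 2, 15], "roll": 0, "hand": 87}, {"offset": [1, 2, 45], "roll": 0, "hand": 87}, {"offset": [1, 2, 70], "roll": 0, "hand": 87}, {"offset": [1, 2, 87], "roll": 0, "hand": 87}, {"offset": [1, 2, 94.3], "roll": 0, "hand": 70}, {"offset": [1, 2, 94.3], "roll": 0, "hand": 50}, {"offset": [1, 2, 94.3], "roll": 0, "hand": 40}, {"offset": [1, 2, 94.3], "roll": 0, "hand": 28}, {"offset": [1, 2, 94.3], "roll": 0, "hand": 28}, {"offset": [1, 2, 94.3], "roll": 0, "hand": 28}, {"offset": [1, 2, 94.3], "roll": 0, "hand": 28}, {"offset": [1, 2, 94.3], "roll": 0, "hand": 28}, {"offset": [1, 2, 94.3], "roll": 0, "hand": 28}, {"offset": [1, 2, 94.3], "roll": 0, "hand": 28}, {"offset": [1, 2, 94.3], "roll": 0, "hand": 28}])

```text
clock: 10.58
tool_pos: [0.5741, 0.0144, 0.0277]
orientation: [180.0, 0.0, 180.0]
force: [-1.0, 1.2, 2.4]
opening: 0.0329
```

Call:
jog_arm(motion=[{"offset": [0, 0, -8], "roll": 0, "hand": 28}, {"offset": [0, 0, -25], "roll": 0, "hand": 28}, {"offset": [0, 0, -50], "roll": 0, "hand": 28}, {"offset": [0, 0, -75], "roll": 0, "hand": 28}, {"offset": [2, 4, -88], "roll": 0, "hand": 28}, {"offset": [7, 15, -92], "roll": 0, "hand": 28}, {"offset": [17, 35, -92], "roll": 0, "hand": 28}, {"offset": [29, 60, -92], "roll": 0, "hand": 28}, {"offset": [41, 86, -92], "roll": 0, "hand": 28}, {"offset": [53, 111, -92], "roll": 0, "hand": 28}, {"offset": [65, 136, -92], "roll": 0, "hand": 28}, {"offset": [77, 161, -92], "roll": 0, "hand": 28}, {"offset": [88, 184, -92], "roll": 0, "hand": 28}, {"offset": [96, 200, -92], "roll": 0, "hand": 28}, {"offset": [100, 208.5, -92], "roll": 0, "hand": 28}, {"offset": [100, 208.5, -92], "roll": 0, "hand": 28}, {"offset": [100, 208.5, -92], "roll": 0, "hand": 28}])

```text
clock: 12.0
tool_pos: [0.4732, 0.2229, 0.119]
orientation: [-180.0, -0.0, -179.9]
force: [0.6, 0.2, -1.2]
opening: 0.0328
```

Run:
```python
from h import *
o=ctrl.get_obs();print(np.round(1e3*np.array(o['tool_pos']),2),o['opening']*1e3,o['force'])
wrist(.02,save='pics/w5.png')
```

```text
[473.2 222.9 119. ] 32.762546459737514 [ 0.6  0.2 -1.2]
red [317.6 178.6] [  75   75 1339] centroid [461.6 221.9] box [468.5 224.1]
red [317.7 243. ] [  60   51 1324] centroid [525.8 222.1] box [531.3 222.9]
yellow [392.1 240.2] [31  5 68] centroid [523.7 295.3] box [523.5 297.2]
blue [402.8 196.8] [  73   69 1259] centroid [478.7 301.8] box [478.9 301. ]
blue [ 26.9 180.1] [ 19  27 224] centroid [ 457.5 -156.7] box [ 457.4 -158.9]
blue [ 15.1 274.1] [12 11 57] centroid [ 615.5 -278.3] box [ 615.  -276.5]
cam [391.  222.3 289. ] axis [ 0.3  0.  -0.9]
```

View pics/w5.png

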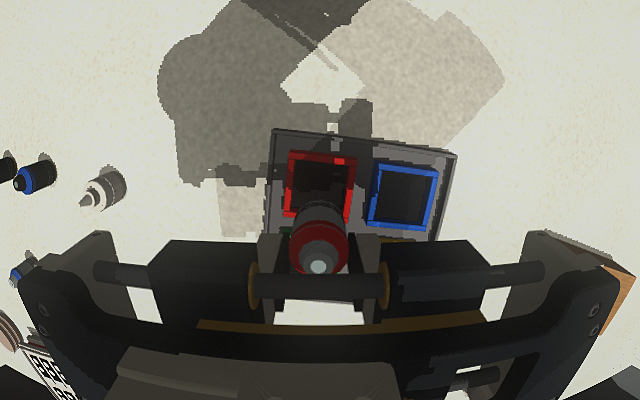

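Red is held over its cup at (320,188), aligned. I'll lower it, creeping for the last few mm.

Call:
jog_arm(motion=[{"offset": [0, 0.5, 10], "roll": 0, "hand": 28}, {"offset": [0, 0.5, 30], "roll": 0, "hand": 28}, {"offset": [0, 0.5, 50], "roll": 0, "hand": 28}, {"offset": [0, 0.5, 65], "roll": 0, "hand": 28}, {"offset": [0, 0.5, 73], "roll": 0, "hand": 28}, {"offset": [0, 0.5, 77], "roll": 0, "hand": 28}, {"offset": [0, 0.5, 79], "roll": 0, "hand": 28}, {"offset": [0, 0.5, 80], "roll": 0, "hand": 28}, {"offset": [0, 0.5, 80.5], "roll": 0, "hand": 28}, {"offset": [0, 0.5, 81], "roll": 0, "hand": 28}, {"offset": [0, 0.5, 81.4], "roll": 0, "hand": 28}, {"offset": [0, 0.5, 81.4], "roll": 0, "hand": 28}, {"offset": [0, 0.5, 81.4], "roll": 0, "hand": 28}])

```text
clock: 13.13
tool_pos: [0.4739, 0.2235, 0.0383]
orientation: [180.0, 0.0, 180.0]
force: [0.2, 0.7, -1.0]
opening: 0.0325
```

Call:
jog_arm(motion=[{"offset": [0, 0, 0.3], "roll": 0, "hand": 28}, {"offset": [0, 0, 0.5], "roll": 0, "hand": 28}, {"offset": [0, 0, 0.5], "roll": 0, "hand": 28}, {"offset": [0, 0, 0.5], "roll": 0, "hand": 28}])

```text
clock: 13.47
tool_pos: [0.474, 0.2235, 0.0377]
orientation: [180.0, 0.0, 180.0]
force: [-0.2, 0.1, 1.4]
opening: 0.0325
```

Call:
jog_arm(motion=[{"offset": [0, 0, 0.3], "roll": 0, "hand": 28}, {"offset": [0, 0, 0.4], "roll": 0, "hand": 28}, {"offset": [0, 0, 0.4], "roll": 0, "hand": 28}, {"offset": [0, 0, 0.4], "roll": 0, "hand": 28}])

```text
clock: 13.8
tool_pos: [0.4742, 0.2236, 0.0376]
orientation: [180.0, 0.0, -180.0]
force: [-1.5, 0.0, 5.2]
opening: 0.0323
```

Red is down at 5.2 N. I'll release and go to green.

Call:
jog_arm(motion=[{"offset": [0, 0, 0], "roll": 0, "hand": 45}, {"offset": [0, 0, 0], "roll": 0, "hand": 56}, {"offset": [0, 0, 0], "roll": 0, "hand": 56}, {"offset": [0, 0, 0], "roll": 0, "hand": 56}, {"offset": [0, 0, -8], "roll": 0, "hand": 56}, {"offset": [0, 0, -25], "roll": 0, "hand": 56}, {"offset": [0, 0, -50], "roll": 0, "hand": 56}, {"offset": [0, 0, -75], "roll": 0, "hand": 56}, {"offset": [-4, -10, -85], "roll": 0, "hand": 87}, {"offset": [-16, -40, -85], "roll": 0, "hand": 87}, {"offset": [-30, -75, -85], "roll": 0, "hand": 87}, {"offset": [-45, -110, -85], "roll": 0, "hand": 87}, {"offset": [-59, -145, -85], "roll": 0, "hand": 87}, {"offset": [-73, -180, -85], "roll": 0, "hand": 87}, {"offset": [-87, -215, -85], "roll": 0, "hand": 87}, {"offset": [-101, -250, -85], "roll": 0, "hand": 87}, {"offset": [-115, -285, -85], "roll": 0, "hand": 87}, {"offset": [-126, -310, -85], "roll": 0, "hand": 87}, {"offset": [-129, -318.5, -85], "roll": 0, "hand": 87}, {"offset": [-129, -318.5, -85], "roll": 0, "hand": 87}])

```text
clock: 15.47
tool_pos: [0.6029, -0.0976, 0.1216]
orientation: [-180.0, -0.0, 179.8]
force: [-0.8, 0.1, 0.3]
opening: 0.0869
```

Call:
jog_arm(motion=[{"offset": [0, 0, 0], "roll": 0, "hand": 87}])

```text
clock: 15.55
tool_pos: [0.6023, -0.0956, 0.1218]
orientation: [180.0, -0.0, 179.9]
force: [-1.0, 0.5, 0.4]
opening: 0.0868
```

Run:
```python
from h import *
o=ctrl.get_obs();print(np.round(1e3*np.array(o['tool_pos']),2),o['opening']*1e3,o['force'])
wrist(.051,save='pics/w6.png')
```

```text
[602.3 -95.6 121.8] 86.81790466284603 [-1.   0.5  0.4]
red [170.7  20.3] [ 37  38 606] centroid [ 446.  -217.3] box [ 443.9 -219.9]
red [585.6  84.4] [ 40  64 513] centroid [479.7 175.8] box [477.4 177.3]
red [611.7  86.4] [ 15  32 244] centroid [472.9 225.8] box [472.4 228.6]
yellow [610.8 158.7] [ 33  53 355] centroid [554.2 238.6] box [554.3 243.5]
yellow [631.7 166.9] [ 14  27 177] centroid [561.3 293.5] box [561.3 295.7]
green [579.  147.9] [ 40  60 553] centroid [546.6 173.3] box [546.1 174.1]
green [316.  211.6] [ 36  17 174] centroid [611.5 -97.9] box [610.1 -97.4]
blue [278.2  13. ] [ 44  30 460] centroid [ 450.5 -126.6] box [ 451.8 -126.3]
blue [625.  107.6] [ 27  55 276] centroid [492.  258.2] box [486.3 252.6]
blue [  5.6 198.6] [ 19  68 609] centroid [ 601.7 -499.8] box [ 588.3 -483.9]
blue [171.1 196.6] [ 32  35 381] centroid [ 598.4 -226.2] box [ 600.6 -228.2]
cam [520.1 -96.2 291.8] axis [ 0.3  0.  -0.9]
```

View pics/w6.png

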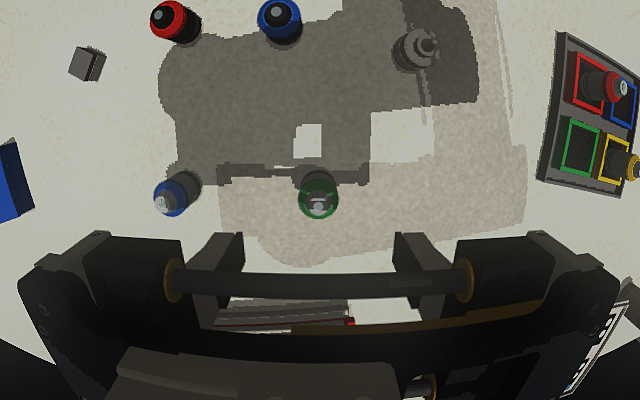

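Green is at (318,198) between the fingertips, so about (605,-96). Red stands upright in its cup on the right, at about (600,85), as does yellow. I'll pick green.

Call:
jog_arm(motion=[{"offset": [-2.5, 0, 15], "roll": 0, "hand": 87}, {"offset": [-2.5, 0, 45], "roll": 0, "hand": 87}, {"offset": [-2.5, 0, 70], "roll": 0, "hand": 87}, {"offset": [-2.5, 0, 87], "roll": 0, "hand": 87}, {"offset": [-2.5, 0, 94.3], "roll": 0, "hand": 70}, {"offset": [-2.5, 0, 94.3], "roll": 0, "hand": 50}, {"offset": [-2.5, 0, 94.3], "roll": 0, "hand": 40}, {"offset": [-2.5, 0, 94.3], "roll": 0, "hand": 28}, {"offset": [-2.5, 0, 94.3], "roll": 0, "hand": 28}, {"offset": [-2.5, 0, 94.3], "roll": 0, "hand": 28}, {"offset": [-2.5, 0, 94.3], "roll": 0, "hand": 28}, {"offset": [-2.5, 0, 94.3], "roll": 0, "hand": 28}, {"offset": [-2.5, 0, 94.3], "roll": 0, "hand": 28}, {"offset": [-2.5, 0, 94.3], "roll": 0, "hand": 28}, {"offset": [-2.5, 0, 94.3], "roll": 0, "hand": 28}])

```text
clock: 16.85
tool_pos: [0.6055, -0.0953, 0.0281]
orientation: [-180.0, 0.0, 180.0]
force: [0.2, -1.1, 2.8]
opening: 0.0325
```

Call:
jog_arm(motion=[{"offset": [0, 0, -8], "roll": 0, "hand": 28}, {"offset": [0, 0, -25], "roll": 0, "hand": 28}, {"offset": [0, 0, -50], "roll": 0, "hand": 28}, {"offset": [0, 0, -75], "roll": 0, "hand": 28}, {"offset": [1, 4, -88], "roll": 0, "hand": 28}, {"offset": [3, 16, -92], "roll": 0, "hand": 28}, {"offset": [7, 40, -92], "roll": 0, "hand": 28}, {"offset": [12, 70, -92], "roll": 0, "hand": 28}, {"offset": [18, 102, -92], "roll": 0, "hand": 28}, {"offset": [23, 134, -92], "roll": 0, "hand": 28}, {"offset": [29, 166, -92], "roll": 0, "hand": 28}, {"offset": [34, 198, -92], "roll": 0, "hand": 28}, {"offset": [40, 230, -92], "roll": 0, "hand": 28}, {"offset": [45, 260, -92], "roll": 0, "hand": 28}, {"offset": [50, 285, -92], "roll": 0, "hand": 28}, {"offset": [53, 302, -92], "roll": 0, "hand": 28}, {"offset": [53.5, 309, -92], "roll": 0, "hand": 28}, {"offset": [53.5, 309, -92], "roll": 0, "hand": 28}, {"offset": [53.5, 309, -92], "roll": 0, "hand": 28}])

```text
clock: 18.43
tool_pos: [0.5512, 0.2138, 0.1192]
orientation: [-180.0, -0.1, -180.0]
force: [1.3, -0.8, -0.7]
opening: 0.0326
```

Run:
```python
from h import *
o=ctrl.get_obs();print(np.round(1e3*np.array(o['tool_pos']),2),o['opening']*1e3,o['force'])
wrist(.02,save='pics/w7.png')
```

```text
[551.2 213.8 119.2] 32.620052866006475 [ 1.3 -0.8 -0.7]
red [329.3 101.8] [  79   78 1938] centroid [471.2 222.7] box [471.8 223.4]
red [331.9 105. ] [  47   47 1055] centroid [473.9 225. ] box [474.  225.1]
yellow [399.8 197. ] [  75   74 2346] centroid [556.9 289.7] box [557.4 291. ]
green [292.9 180.8] [ 41  66 559] centroid [541.6 190.5] box [546.  199.6]
green [338.8 162.2] [ 9  7 59] centroid [524.4 231.6] box [524.3 231.7]
green [346.7 205.1] [ 10  37 208] centroid [564.8 239.7] box [565.7 240.5]
green [303.6 238.8] [ 24  43 189] centroid [599.3 199.3] box [604.9 202. ]
blue [414.3 115. ] [  73   77 1556] centroid [480.3 298.6] box [480.3 300.2]
blue [ 22.9 115. ] [ 18  29 272] centroid [ 451.3 -154. ] box [ 450.8 -157.5]
blue [  5.  232.5] [ 13  22 105] centroid [ 617.  -271.8] box [ 614.9 -267.1]
cam [469.  213.2 289.2] axis [ 0.3  0.  -0.9]
```

View pics/w7.png

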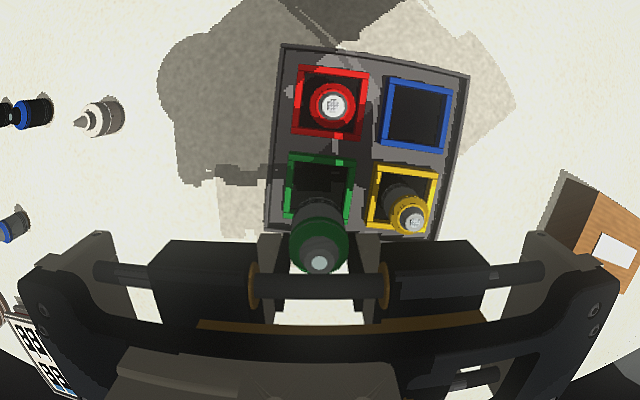

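Green is aligned over its cup at (318,190), with red centred and upright at (331,105) and yellow at (400,195). I'll lower it.

Call:
jog_arm(motion=[{"offset": [0, 0, 10], "roll": 0, "hand": 28}, {"offset": [0, 0, 30], "roll": 0, "hand": 28}, {"offset": [0, 0, 50], "roll": 0, "hand": 28}, {"offset": [0, 0, 65], "roll": 0, "hand": 28}, {"offset": [0, 0, 73], "roll": 0, "hand": 28}, {"offset": [0, 0, 77], "roll": 0, "hand": 28}, {"offset": [0, 0, 79], "roll": 0, "hand": 28}, {"offset": [0, 0, 80], "roll": 0, "hand": 28}, {"offset": [0, 0, 80.5], "roll": 0, "hand": 28}, {"offset": [0, 0, 81], "roll": 0, "hand": 28}, {"offset": [0, 0, 81.5], "roll": 0, "hand": 28}, {"offset": [0, 0, 81.9], "roll": 0, "hand": 28}, {"offset": [0, 0, 81.9], "roll": 0, "hand": 28}, {"offset": [0, 0, 81.9], "roll": 0, "hand": 28}])

```text
clock: 19.65
tool_pos: [0.552, 0.214, 0.0381]
orientation: [180.0, 0.0, 180.0]
force: [-0.7, -0.0, -1.3]
opening: 0.0326
```

Call:
jog_arm(motion=[{"offset": [0, 0, 0.2], "roll": 0, "hand": 28}, {"offset": [0, 0, 0.4], "roll": 0, "hand": 28}, {"offset": [0, 0, 0.4], "roll": 0, "hand": 28}, {"offset": [0, 0, 0.4], "roll": 0, "hand": 28}])

```text
clock: 19.98
tool_pos: [0.5522, 0.214, 0.038]
orientation: [180.0, 0.0, -180.0]
force: [-1.2, -0.7, 5.5]
opening: 0.033
```

Green is down at 5.5 N. I'll release and go to blue.

Call:
jog_arm(motion=[{"offset": [0, 0, 0], "roll": 0, "hand": 45}, {"offset": [0, 0, 0], "roll": 0, "hand": 56}, {"offset": [0, 0, 0], "roll": 0, "hand": 56}, {"offset": [0, 0, 0], "roll": 0, "hand": 56}, {"offset": [0, 0, -8], "roll": 0, "hand": 56}, {"offset": [0, 0, -25], "roll": 0, "hand": 56}, {"offset": [0, 0, -50], "roll": 0, "hand": 56}, {"offset": [0, 0, -75], "roll": 0, "hand": 56}, {"offset": [-1, -10, -85], "roll": 0, "hand": 87}, {"offset": [-4, -35, -85], "roll": 0, "hand": 87}, {"offset": [-8, -70, -85], "roll": 0, "hand": 87}, {"offset": [-12, -105, -85], "roll": 0, "hand": 87}, {"offset": [-17, -140, -85], "roll": 0, "hand": 87}, {"offset": [-21, -175, -85], "roll": 0, "hand": 87}, {"offset": [-25, -210, -85], "roll": 0, "hand": 87}, {"offset": [-29, -245, -85], "roll": 0, "hand": 87}, {"offset": [-33, -280, -85], "roll": 0, "hand": 87}, {"offset": [-37, -310, -85], "roll": 0, "hand": 87}, {"offset": [-40, -330, -85], "roll": 0, "hand": 87}, {"offset": [-41, -340, -85], "roll": 0, "hand": 87}])

```text
clock: 21.65
tool_pos: [0.5925, -0.1289, 0.1225]
orientation: [-180.0, -0.0, 179.9]
force: [0.6, 0.5, 0.3]
opening: 0.087
```

Call:
jog_arm(motion=[{"offset": [-2, -20, 0], "roll": 0, "hand": 87}, {"offset": [-5, -50, 0], "roll": 0, "hand": 87}, {"offset": [-9, -80, 0], "roll": 0, "hand": 87}, {"offset": [-11, -98, 0], "roll": 0, "hand": 87}, {"offset": [-11, -103, 0], "roll": 0, "hand": 87}, {"offset": [-11, -103, 0], "roll": 0, "hand": 87}])

```text
clock: 22.15
tool_pos: [0.6033, -0.2302, 0.1222]
orientation: [180.0, -0.0, 179.9]
force: [-1.2, 0.8, 0.5]
opening: 0.0871
```

Run:
```python
from h import *
o=ctrl.get_obs();print(np.round(1e3*np.array(o['tool_pos']),2),o['opening']*1e3,o['force'])
wrist(.051,save='pics/w8.png')
```

```text
[ 603.3 -230.2  122.2] 87.08145664577765 [-1.2  0.8  0.5]
red [325.2  12.2] [ 44  24 566] centroid [ 451.6 -225. ] box [ 451.  -224.8]
red [634.3 101.2] [ 15  50 166] centroid [481.9 146.5] box [479.6 140.2]
green [629.3 156.3] [ 20  49 212] centroid [549.8 148.5] box [546.9 148. ]
blue [439.2  19.5] [ 36  37 326] centroid [ 450.4 -133.1] box [ 453.  -129.4]
blue [ 35.  190.3] [  80  103 5495] centroid [ 592.3 -556.6] box [ 587.3 -545.2]
blue [314.8 209.7] [ 37  17 184] centroid [ 611.1 -233.4] box [ 609.6 -233.2]
cam [ 521.1 -230.7  292.1] axis [ 0.3  0.  -0.9]
```

View pics/w8.png

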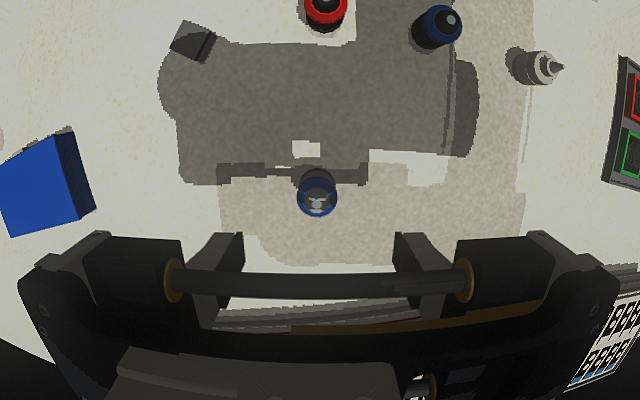

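Blue, with its silver nose, is at (317,197) between the fingertips. I'll pick it.

Call:
jog_arm(motion=[{"offset": [-2, -1, 15], "roll": 0, "hand": 87}, {"offset": [-2, -1, 45], "roll": 0, "hand": 87}, {"offset": [-2, -1, 70], "roll": 0, "hand": 87}, {"offset": [-2, -1, 87], "roll": 0, "hand": 87}, {"offset": [-2, -1, 94.3], "roll": 0, "hand": 70}, {"offset": [-2, -1, 94.3], "roll": 0, "hand": 50}, {"offset": [-2, -1, 94.3], "roll": 0, "hand": 40}, {"offset": [-2, -1, 94.3], "roll": 0, "hand": 28}, {"offset": [-2, -1, 94.3], "roll": 0, "hand": 28}, {"offset": [-2, -1, 94.3], "roll": 0, "hand": 28}, {"offset": [-2, -1, 94.3], "roll": 0, "hand": 28}, {"offset": [-2, -1, 94.3], "roll": 0, "hand": 28}, {"offset": [-2, -1, 94.3], "roll": 0, "hand": 28}, {"offset": [-2, -1, 94.3], "roll": 0, "hand": 28}, {"offset": [-2, -1, 94.3], "roll": 0, "hand": 28}])

```text
clock: 23.45
tool_pos: [0.606, -0.2303, 0.0285]
orientation: [-180.0, 0.0, 180.0]
force: [-0.2, -0.0, 2.1]
opening: 0.0323
```

Call:
jog_arm(motion=[{"offset": [0, 0, -8], "roll": 0, "hand": 28}, {"offset": [0, 0, -25], "roll": 0, "hand": 28}, {"offset": [0, 0, -50], "roll": 0, "hand": 28}, {"offset": [0, 0, -75], "roll": 0, "hand": 28}, {"offset": [1, 4, -90], "roll": 0, "hand": 28}, {"offset": [4, 16, -95], "roll": 0, "hand": 28}, {"offset": [9, 40, -95], "roll": 0, "hand": 28}, {"offset": [16, 70, -95], "roll": 0, "hand": 28}, {"offset": [23, 100, -95], "roll": 0, "hand": 28}, {"offset": [30, 130, -95], "roll": 0, "hand": 28}, {"offset": [38, 160, -95], "roll": 0, "hand": 28}, {"offset": [45, 190, -95], "roll": 0, "hand": 28}, {"offset": [52, 220, -95], "roll": 0, "hand": 28}, {"offset": [59, 250, -95], "roll": 0, "hand": 28}, {"offset": [66, 280, -95], "roll": 0, "hand": 28}, {"offset": [73, 310, -95], "roll": 0, "hand": 28}, {"offset": [80, 340, -95], "roll": 0, "hand": 28}, {"offset": [86, 365, -95], "roll": 0, "hand": 28}, {"offset": [90, 380, -95], "roll": 0, "hand": 28}, {"offset": [91, 386, -95], "roll": 0, "hand": 28}])

```text
clock: 25.12
tool_pos: [0.5132, 0.158, 0.1226]
orientation: [-180.0, -0.1, -179.9]
force: [-0.3, 0.1, -1.8]
opening: 0.0325
```

Call:
jog_arm(motion=[{"offset": [2, 10, 0], "roll": 0, "hand": 28}, {"offset": [7, 32, 0], "roll": 0, "hand": 28}, {"offset": [14, 62, 0], "roll": 0, "hand": 28}, {"offset": [21, 92, 0], "roll": 0, "hand": 28}, {"offset": [27, 118, 0], "roll": 0, "hand": 28}, {"offset": [32, 136, 0], "roll": 0, "hand": 28}, {"offset": [33.5, 145, 0], "roll": 0, "hand": 28}, {"offset": [33.5, 145, 0], "roll": 0, "hand": 28}, {"offset": [33.5, 145, 0], "roll": 0, "hand": 28}])

```text
clock: 25.87
tool_pos: [0.4811, 0.3004, 0.1227]
orientation: [-180.0, -0.0, 180.0]
force: [-1.0, -0.3, -1.1]
opening: 0.0328
```

Run:
```python
from h import *
o=ctrl.get_obs();print(np.round(1e3*np.array(o['tool_pos']),2),o['opening']*1e3,o['force'])
wrist(.02,save='pics/w9.png')
```

```text
[481.1 300.4 122.7] 32.768064294855094 [-1.  -0.3 -1.1]
red [237.3 177.8] [  67   71 1989] centroid [469.3 224.7] box [469.5 226.3]
yellow [338.4 269. ] [ 8 11 54] centroid [565.6 320.7] box [564.4 320.7]
yellow [302.3 271.7] [23  5 57] centroid [568.9 283.7] box [568.  285.4]
green [229.8 230.5] [ 61  18 366] centroid [523.1 212.2] box [525.1 218.5]
blue [310.1 158.4] [ 42  14 242] centroid [451.7 292.7] box [452.7 293.9]
blue [337.4 161.2] [ 8  8 54] centroid [454.2 317.1] box [454.5 317.3]
blue [350.  190.2] [ 15  64 407] centroid [481.4 329.3] box [482.6 329.3]
blue [  2.3 178.4] [ 7 19 80] centroid [ 461.6 -154.8] box [ 461.1 -152.2]
blue [289.8 200.8] [  9  32 211] centroid [491.8 273.4] box [492.4 273.6]
cam [398.9 299.9 292.7] axis [ 0.3  0.  -0.9]
```

View pics/w9.png

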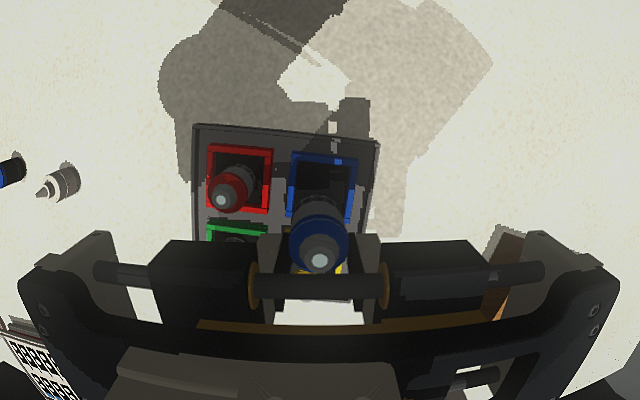

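Blue is aligned over its cup at (320,190). I'll lower it.

Call:
jog_arm(motion=[{"offset": [0, 0.5, 10], "roll": 0, "hand": 28}, {"offset": [0, 0.5, 30], "roll": 0, "hand": 28}, {"offset": [0, 0.5, 50], "roll": 0, "hand": 28}, {"offset": [0, 0.5, 67], "roll": 0, "hand": 28}, {"offset": [0, 0.5, 76], "roll": 0, "hand": 28}, {"offset": [0, 0.5, 80], "roll": 0, "hand": 28}, {"offset": [0, 0.5, 82], "roll": 0, "hand": 28}, {"offset": [0, 0.5, 83], "roll": 0, "hand": 28}, {"offset": [0, 0.5, 83.5], "roll": 0, "hand": 28}, {"offset": [0, 0.5, 84], "roll": 0, "hand": 28}, {"offset": [0, 0.5, 84.4], "roll": 0, "hand": 28}, {"offset": [0, 0.5, 84.8], "roll": 0, "hand": 28}, {"offset": [0, 0.5, 84.8], "roll": 0, "hand": 28}, {"offset": [0, 0.5, 84.8], "roll": 0, "hand": 28}])

```text
clock: 27.08
tool_pos: [0.4814, 0.3015, 0.0386]
orientation: [180.0, 0.0, 180.0]
force: [0.1, -0.6, -1.3]
opening: 0.0325
```

Call:
jog_arm(motion=[{"offset": [0, 0, 0.2], "roll": 0, "hand": 28}, {"offset": [0, 0, 0.4], "roll": 0, "hand": 28}, {"offset": [0, 0, 0.4], "roll": 0, "hand": 28}, {"offset": [0, 0, 0.4], "roll": 0, "hand": 28}])

```text
clock: 27.42
tool_pos: [0.4816, 0.3015, 0.0384]
orientation: [180.0, 0.0, -180.0]
force: [-0.3, -0.9, 5.4]
opening: 0.0327
```

Blue is down at 5.4 N. I'll release, rise and move clear, then check the caddy.

Call:
jog_arm(motion=[{"offset": [0, 0, 0], "roll": 0, "hand": 45}, {"offset": [0, 0, 0], "roll": 0, "hand": 56}, {"offset": [0, 0, 0], "roll": 0, "hand": 56}, {"offset": [0, 0, 0], "roll": 0, "hand": 56}, {"offset": [0, 0, -8], "roll": 0, "hand": 56}, {"offset": [0, 0, -25], "roll": 0, "hand": 56}, {"offset": [0, 0, -50], "roll": 0, "hand": 56}, {"offset": [0, 0, -75], "roll": 0, "hand": 56}, {"offset": [0, -10, -95], "roll": 0, "hand": 56}, {"offset": [0, -35, -110], "roll": 0, "hand": 56}, {"offset": [0, -70, -120], "roll": 0, "hand": 56}, {"offset": [0, -105, -120], "roll": 0, "hand": 56}, {"offset": [0, -140, -120], "roll": 0, "hand": 56}, {"offset": [0, -175, -120], "roll": 0, "hand": 56}, {"offset": [0, -210, -120], "roll": 0, "hand": 56}, {"offset": [0, -240, -120], "roll": 0, "hand": 56}, {"offset": [0, -260, -120], "roll": 0, "hand": 56}, {"offset": [0, -270, -120], "roll": 0, "hand": 56}, {"offset": [0, -270, -120], "roll": 0, "hand": 56}])

```text
clock: 29.0
tool_pos: [0.4811, 0.0298, 0.1585]
orientation: [180.0, 0.0, 179.9]
force: [-0.2, 0.9, 0.4]
opening: 0.0559
```

Run:
```python
from h import *
o=ctrl.get_obs();print(o['clock'],o['force'])
a=cams.snapshot('top')['img'];b=cams.snapshot('scene')['img']
print('black',[ (c,x) for c,x,_ in blobs(a,(330,220,430,260))])
a=cv2.resize(a[165:265,150:250],(400,400),interpolation=2);b=cv2.resize(b[175:285,390:500],(400,400),interpolation=2)
cv2.imwrite('pics/fin.png',np.hstack([a,b])[:,:,::-1])
```

```text
29.0 [-0.2  0.9  0.4]
black [('red', array([405.1, 242.1])), ('blue', array([362.2, 238.5]))]
```

View pics/fin.png

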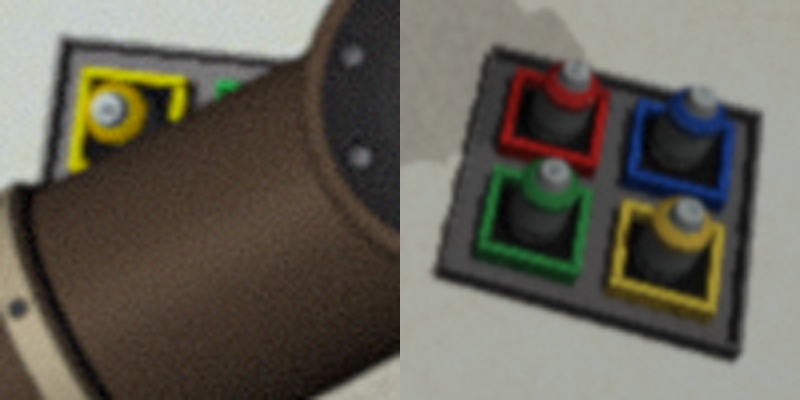

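The scene half shows all four upright and clear of the walls in their matching cups: red (555,100), blue (690,130), green (545,210) and yellow (675,235). The black ones have not moved. I'll hand the job in.

```bash
python3 -c "
from plant import order
print(order.close_job())"
```

```text
the job is handed in; nothing more can be done
None
```

All four silver objectives are in the cups of their own colour, and I handed the job in at about 29 s on the robot clock. Each was lowered until I felt the cup floor (5.2 to 5.5 N) before I let go.

**Last checks:**
- The final scene picture shows all four upright, nose up and clear of the cup walls.
- The two black objectives are within 0.3 px of where they started in the top view.
- The gripper was empty and clear of everything at hand-in, with force readings at noise level (under 1 N).

**Not fully confirmed:**
- In the last top picture the arm hid every objective but yellow. Red and green also showed upright in earlier wrist pictures, but blue's final pose rests on the scene view and the floor contact alone.
- The camera views disagreed by up to about 11 mm in x on the objectives, because each sees only the near side of the rings. I averaged the views and refined with the wrist camera; the cups leave about 8 mm of clearance around the barrel.

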